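# Load the carver's tray and hold the sprung whetstone cover at its index arm

## Robot

A 6-joint arm with a two-finger parallel gripper is mounted at the origin on the work surface. World frame = base frame: x ahead of the robot, y to its left, z up, the work surface at z = 0. Lengths are in m, angles in rad, forces in N, time in s.
With the tool pointing down it reaches from about 0.3 to 0.875 m from the base axis. Payload 6.4 kg.
Tool frame: the origin (TCP) lies on the centre line of the jaws, within the pads' length; the fingertips stand manip.nose_length ahead of it and the grasp point (between the pads) lies 3 mm ahead of it (manip.nose_length is the distance from the TCP to the fingertips, in m); z points along the fingers, y is the direction in which the jaws open and shut (so a half turn about z gives the same grasp; the last joint's range is limited). The gripper opens to 88 mm and grips with 3 to 60 N. Pads are 18 mm wide; open, the fingers measure 123 mm over their backs; the gripper's body (75 mm by 187 mm) begins 45 mm behind the grasp point.
Start: joints at [-1.512, 0.181, 1.607, -0, 1.354, -0.206], TCP at [0.151, -0.555, 0.261] pointing down, gripper open.
Joint ranges: [-2.99, 2.99], [-0.89, 2.07], [0.3, 2.58], [-1.14, 4.28], [0, 2.63], [-3.12, 3.12]. Speed limits (rad/s): [2.57, 2.57, 3.01, 3.14, 3.14, 3.14].

## Interface

Orientations are given as a unit quaternion [x, y, z, w].
In Python, from cell import manip gives the robot as it stands.
- The arm moves only by the tool jog_arm, never from a script. Its argument "motion" is one flat list of numbers, 7 for each row, row after row: the turn, a rotation vector about the tool's x, y, z in units of 90 degrees (1.0 is 90 degrees), then the shift along the tool's x, y, z in units of 150 mm (1.0 is 150 mm), then the opening, from 0 (shut) to 1 (fully open). A call has 1 to 8 rows; each row shifts and turns the commanded pose from where the row before left it, along the tool's axes as they then stand; what a row does not reach is not made up. A row lasts 1/12 s, in which the tool goes at most 41.7 mm and 7.16 degrees, less where a joint would pass 70% of its speed; a pose out of reach is approached as far as the arm can. A call with a number of a shift or a turn outside -1 to 1 is refused whole. A call with a gripper value outside its range is refused whole. The fingers move at their own pace and stop on an object; the grip force is fixed at half the most. Time passes only in rows, so rows that do not move let the fingers close. It gives the time, the measured TCP pose, the force and the opening at its end, in the units of the state.
- manip.get_obs(): the state, without advancing time (a new reading comes with each control period).
- manip.read_camera(name): name is "scene" or "top"; returns a dict with "pixels" (420x560x3 uint8, blue, green, red), "range_z" (420x560 float32, m along the optical axis (not along the pixel's ray), 0 where there is no reading), "K" (3x3 intrinsics, pixels), "camera_from_world" (4x4, takes a point from world to camera coordinates). Camera axes: x right, y down, z forward; pixel columns grow to the right and rows downward; lengths in m; the calibration is good to about 2 mm. A picture is of the moment at which its call begins.
- manip.close_job(): hands the job in, once; it reports no verdict.
Trained networks look in the newest picture that a camera, given by its name, has taken for a name from the list of things; names that differ only in an ending like _2 or _b are one class to them, and where a whole thing is asked for, a point or a joint stands for the part that bears it (a point fixed in the world has none). Each returns a list of dicts, best first, with "score" (0 to 1); they miss things now and then, are a little off and sometimes report something else, mostly with a low value. They report only what shows in the picture. A call takes as long as a camera call. They do not tell look-alikes from the thing itself.
- manip.silhouettes(camera, name): "mask" (420x560 bool, what is visible of it).
- manip.landmark_of(camera, name): "position" ([x, y, z] in m, in the coordinates of the camera as it stood for that picture, good to about 4 mm: a listed point, or the origin of a listed thing).
The state is a dict: "time": time; "q": joint angles; "joint_velocities": joint speeds; "effort": joint torques, N m; "tool_pos": TCP position; "orientation": TCP orientation; "contact_force": force on the tool from outside, world axes, zero at the start; "ft_torque": the same for the moment, N m; "opening": opening from 0.0 (shut) to 1.0 (fully open).
Only numpy, scipy, OpenCV 4.12 (cv2) and the standard library are available. Lean on these libraries where they do the work, as an engineer would, in place of code of your own. Each camera call takes 0.05 s, during which the arm holds its last target. There are 200 camera calls.

## Task

Tidy the sharpening kit: set the gouge, the slip stone and the tin down in the wooden tray, each lying flat and right way up on the tray floor, wholly within its walls, not dropped in. Then take the sprung cover of the whetstone box by its bar, raise it until it lies at the same slope as the brass index arm at its side, and finish while still holding it there, so that I can look at the stone. Leave the index arm, the plaque, the mallet and the pencil cup as they are.

Things in the scene. Friction and masses are not known exactly. Their poses are not given: they have to be found in the camera images.
- gouge: palm gouge lying flat, 133 mm long: turned wooden handle 70 mm long, 22 mm wide and high, then a steel blade 63 mm long, 13 mm wide at its end. Origin under the middle of the handle (on the surface it lies on); x towards the blade, z up. About 80 g, balance within the handle.
- gouge_tip (a point): blade end of the gouge, 98 mm along its x from the origin, 11 mm above its underside
- gouge_butt (a point): butt end of the gouge's handle, 35 mm along its -x from the origin, 11 mm above its underside
- slip_stone: grey slip stone, 90 mm long (its x), 40 mm wide (its y, from -20 to +20 mm), a teardrop in section: 18 mm high along its round +y edge, 10 mm along the other. Origin in the middle of its underside, z up. About 110 g.
- tin: round closed metal tin of honing paste, 52 mm across, 24 mm high. Origin in the middle of its underside, z up. About 120 g.
- tray: open pale wooden tray, fixed, 166 mm (x) by 276 mm (y) outside, 150 by 260 mm inside, 32 mm high, walls and floor 8 mm. Origin in the middle of its underside. Tray and whetstone box may stand either way round, left or right of the robot's centre line.
- tray_in (a point): middle of the tray's inner floor, 8 mm above the bench, axes as the tray's
- station: fixed plywood whetstone box, 170 mm (x) by 200 mm (y), 60 mm high, with the cover on it and a whetstone inside. Origin in the middle of its underside; its -x side faces the robot.
- cover: wooden cover of the box, 170 by 200 mm, 10 mm thick, hinged along the box's far (+x) rim at 60 mm height. Origin in the middle of the hinge line, on the cover's underside; shut, its axes are as the box's (x away from the robot, z up). Opening (0 to 1.4 rad) turns it about its +y: the near edge rises and its x tips below level by the opening angle.
- bar (a point): middle of the cover's bar handle: round steel, 10 mm thick, 120 mm long along the cover's y, right above the cover's near edge, its axis 35 mm above the cover's top (free gap 30 mm, legs at its ends only). In the cover's frame at (-170, 0, 45) mm. It can turn between the finger pads while the gripper stays pointing down.
- hinge (a point): middle of the cover's hinge line (= the cover's origin). A spring and the cover's weight pull it shut: at the bar about 4 N when shut, rising to about 9 N at 0.85 rad; it shuts if let go
- index_arm: brass arm 110 mm long, 10 mm high, 8 mm thick, 10 mm beside the cover's -y edge, pivoted on the same hinge line. Set 0.4 to 0.85 rad above level, it stays there by friction. Origin on the hinge line; it runs along its -x; axes as the cover's: the cover is at the mark when both slope alike. It only marks and does not carry the cover.
- index_tip (a point): free end of the index arm, 110 mm from the hinge line (in the arm's frame at (-110, 0, 5) mm)
- plaque: carved wooden plaque, 120 by 100 by 26 mm, to be left alone. Origin in the middle of its underside.
- mallet: wooden mallet lying on the bench, head 100 by 70 by 60 mm on its +x side, handle along -x, 270 mm long over all; to be left alone. Origin on the bench under the handle's inner end, 10 mm inside the head.
- pencil_cup: steel cup 72 mm across, 90 mm high, with pencils to 150 mm; to be left alone. Origin in the middle of its underside.
Things that resemble listed ones, but are neither listed nor needed, are in the scene too. What is meant by the gouge is not black, blue or turquoise, and is the smaller of those in its own colour.

How it is judged:
By the outcome, as a careful person would: the job done as asked, in the order asked, and still so for the second after the job is handed in, while the arm keeps its last pose, push and grip.
It also fails if it takes over 72 s, if anything falls off the work surface, if the arm or the gripper's body presses on something with over 40 N, if the wrist force passes 120 N, or if a joint passes its speed limit or range.

## Working session

There is one attempt and no reset: what is moved stays moved. The work goes in short steps, Python scripts to look and compute and a tool call to move; the robot and the scene stay as the last step left them, time stands still between calls to the robot, and variables do not carry over. Pictures are saved under pics/ and viewed, on a budget of 10 in all, crops included, one or two more only if the job needs it, and the job is handed in when it is done.

Besides the shell and the picture viewer there is one more tool, called after "Request:" as name(argument=value, ...) on one line, values as JSON. jog_arm: Moves the arm, as the interface text tells. Its arguments: {"type":"object","properties":{"motion":{"type":"array"}},"required":["motion"]}

```bash
mkdir -p pics; ls; cat > h.py <<'E'
import numpy as np, cv2
from cell import manip
from scipy.spatial.transform import Rotation as R
def cam(n):
    return manip.read_camera(n)
def toW(c,p):
    return (np.linalg.inv(c["camera_from_world"])@np.r_[p,1])[:3]
def cloud(c):
    z=c["range_z"];K=c["K"];v,u=np.indices(z.shape)
    P=np.stack([(u-K[0,2])/K[0,0]*z,(v-K[1,2])/K[1,1]*z,z,np.ones_like(z)],-1)
    W=(P@np.linalg.inv(c["camera_from_world"]).T)[...,:3]; W[z==0]=np.nan
    return W
E
python3 - <<'E'
from h import *
np.set_printoptions(precision=3,suppress=True)
print(manip.nose_length, manip.get_obs())
for n in ["scene","top"]:
    c=cam(n); cv2.imwrite(f"pics/{n}0.png",c["pixels"])
    W=cloud(c)
    print(n,np.linalg.inv(c["camera_from_world"])[:3])
    for t in ["gouge","gouge_tip","gouge_butt","slip_stone","tin","tray_in","tray","station","cover","bar","hinge","index_arm","index_tip","plaque","mallet","pencil_cup"]:
        for d in manip.landmark_of(n,t): 
            if d["score"]>.2:
                p=toW(c,d["position"]); q=c["K"]@np.array(d["position"]); print(n,t,round(d["score"],2),p,(q[:2]/q[2]).round())
E
```

```text
pics
0.022 {'time': 0.0, 'q': array([-1.512,  0.182,  1.608, -0.   ,  1.354, -0.206]), 'joint_velocities': array([-0.001, -0.   ,  0.001,  0.   , -0.001, -0.002]), 'effort': array([ -0.   , -43.386, -34.185,   0.07 ,   0.038,  -0.   ]), 'tool_pos': array([ 0.15 , -0.554,  0.26 ]), 'orientation': array([ 0.991,  0.132,  0.   , -0.001]), 'contact_force': array([ 0.019, -0.639,  0.16 ]), 'ft_torque': array([ 0.006, -0.005,  0.019]), 'opening': 1.0009000902049499}
scene [[-0.511  0.721 -0.467  1.298]
 [ 0.859  0.435 -0.269  0.448]
 [ 0.009 -0.539 -0.842  1.524]]
scene gouge 0.87 [ 0.774  0.423 -0.   ] [375. 366.]
scene gouge 0.81 [ 0.233  0.304 -0.002] [413. 214.]
scene gouge 0.75 [0.429 0.212 0.001] [364. 244.]
scene gouge 0.75 [0.764 0.154 0.001] [297. 317.]
scene gouge 0.53 [0.35  0.08  0.001] [339. 209.]
scene gouge 0.43 [ 0.432 -0.211 -0.001] [255. 191.]
scene gouge_tip 0.83 [0.86  0.121 0.012] [270. 337.]
scene gouge_tip 0.7 [0.355 0.386 0.017] [422. 248.]
scene gouge_tip 0.7 [0.723 0.304 0.018] [347. 329.]
scene gouge_tip 0.45 [0.278 0.139 0.01 ] [365. 200.]
scene gouge_butt 0.76 
[... 2135 characters left out ...]
.001] [285. 231.]
top tin 0.45 [0.595 0.061 0.125] [263. 180.]
top tin 0.34 [0.688 0.177 0.06 ] [231. 157.]
top tray_in 0.84 [ 0.608 -0.179  0.008] [332. 181.]
top tray 0.58 [ 0.606 -0.176 -0.003] [331. 182.]
top tray 0.52 [0.596 0.063 0.125] [263. 179.]
top cover 0.62 [0.688 0.177 0.059] [231. 157.]
top bar 0.82 [0.519 0.181 0.104] [228. 204.]
top hinge 0.59 [0.688 0.172 0.057] [232. 157.]
top index_arm 0.38 [0.681 0.063 0.061] [264. 158.]
top index_tip 0.61 [0.592 0.06  0.123] [264. 181.]
top plaque 0.91 [0.528 0.48  0.002] [147. 205.]
top plaque 0.65 [ 0.5   -0.492 -0.004] [421. 210.]
top mallet 0.94 [ 0.5   -0.494 -0.001] [421. 210.]
top pencil_cup 0.77 [ 0.789  0.002 -0.002] [281. 132.]
```

```bash
python3 - <<'E'
from h import *
a=cv2.imread("pics/scene0.png");b=cv2.imread("pics/top0.png")
cv2.imwrite("pics/s1.png",cv2.resize(a[140:400,140:470],(762,600),interpolation=cv2.INTER_CUBIC))
cv2.imwrite("pics/t1.png",cv2.resize(b[90:315,120:440],(800,562),interpolation=cv2.INTER_CUBIC))
E
```

```text
(no output)
```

View pics/s1.png

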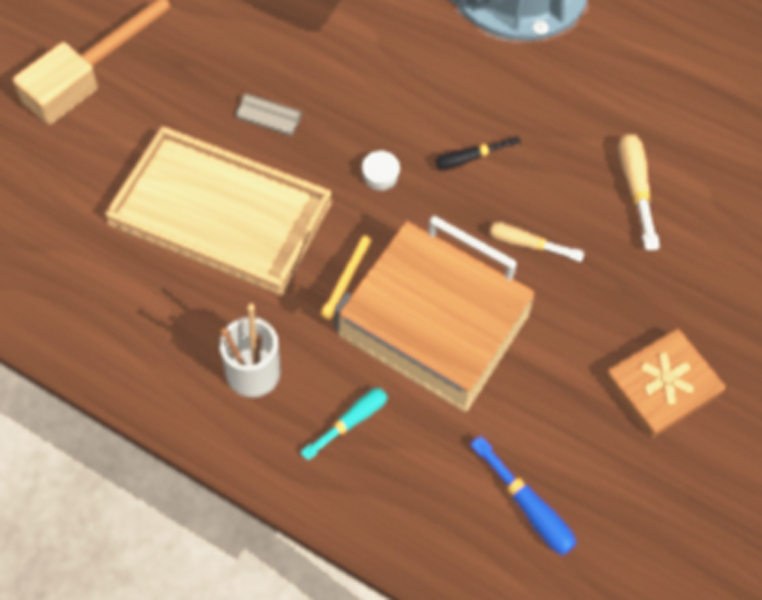

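View pics/t1.png

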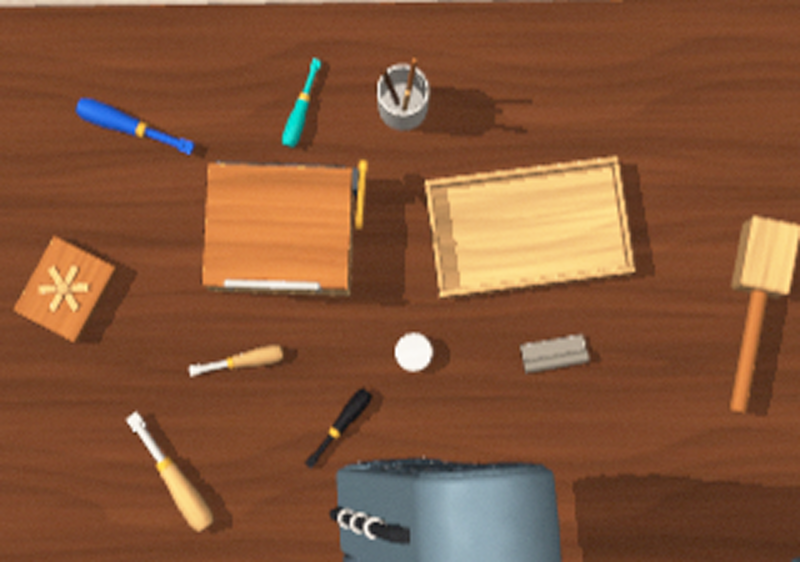

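The scene view shows the small pale gouge at crop (535,240), next to a larger look-alike at (635,190). The tin is at (380,170), the stone at (268,113), and the brass arm stands up at (348,275) beside the box. The top view agrees. Next I'll refine the poses.

```bash
cat >> h.py <<'E'
np.set_printoptions(precision=4,suppress=True)
def masks(n,t): return [d for d in manip.silhouettes(n,t) if d["score"]>.2]
def rect(P):
    (c,(w,h),a)=cv2.minAreaRect((P[:,:2]*1000).astype(np.float32))
    if w<h: w,h,a=h,w,a+90
    return np.r_[c,w,h,(a+90)%180-90]
def pts(n,c,t,near,rad=.15,zmin=.004,zmax=1):
    W=cloud(c); out=[]
    for d in masks(n,t):
        P=W[d["mask"]]; P=P[np.isfinite(P[:,0])]
        if len(P)<8: continue
        if np.linalg.norm(np.median(P,0)[:2]-near)<rad:
            return P[(P[:,2]>zmin)&(P[:,2]<zmax)]
    return None
E
python3 - <<'E'
from h import *
near=dict(gouge=(.43,.23),slip_stone=(.43,-.205),tin=(.43,-.01),tray=(.609,-.175),station=(.61,.175),cover=(.61,.175),bar=(.52,.175),index_arm=(.64,.06))
for n in ["scene","top"]:
    c=cam(n)
    for t,q in near.items():
        P=pts(n,c,t,q,.06)
        if P is None: print(n,t,"none");continue
        print(n,t,len(P),"rect",rect(P),"zq",np.percentile(P[:,2],[5,50,95]),"med",np.median(P,0))
        if t=="slip_stone":
            cc=np.median(P,0)[:2]; u,s,vt=np.linalg.svd(P[:,:2]-P[:,:2].mean(0)); v=vt[1]*np.sign(vt[1][0]); s=(P[:,:2]-P[:,:2].mean(0))@v
            for lo in range(-20,20,8):
                m=(s*1000>=lo)&(s*1000<lo+8); print("   across(+x)",lo,P[m,2].mean() if m.any() else None)
        if t=="cover":
            Q=P[P[:,2]<.085]; A=np.c_[Q[:,:2],np.ones(len(Q))]; print("   plane",np.linalg.lstsq(A,Q[:,2],rcond=None)[0])
        if t=="index_arm":
            m=P.mean(0); u,s,vt=np.linalg.svd(P-m); d=vt[0]; print("   dir",d,s,"slope",np.arctan2(abs(d[2]),np.hypot(*d[:2]))); print(P[P[:,2].argmax()],P[P[:,2].argmin()])
E
```

```text
scene gouge 202 rect [423.0771 240.0425 130.7694  27.4821 -72.2637] zq [0.0075 0.0176 0.0249] med [0.4312 0.2232 0.0176]
scene slip_stone 254 rect [ 433.7632 -208.5606   94.0598   45.0141  -80.0533] zq [0.0052 0.0109 0.0194] med [ 0.4325 -0.206   0.0109]
   across(+x) -20 0.015264543022907508
   across(+x) -12 0.013740634456380282
   across(+x) -4 0.010043498225108522
   across(+x) 4 0.009788708496656421
   across(+x) 12 0.008712003595561402
scene tin 194 rect [436.2455  -9.6107  56.6325  51.524   58.8706] zq [0.0083 0.0222 0.0288] med [ 0.4388 -0.0068  0.0222]
scene tray 3448 rect [ 604.4843 -175.2913  280.167   185.8069  -83.3736] zq [0.0048 0.0101 0.0326] med [ 0.6113 -0.1742  0.0101]
scene station 4222 rect [610.824  166.3243 220.8324 190.9629  87.8643] zq [0.0248 0.0694 0.0834] med [0.624  0.1772 0.0694]
scene cover 3458 rect [593.5497 176.2319 210.0616 201.266   -2.209 ] zq [0.0641 0.0699 0.0766] med [0.6126 0.1798 0.0699]
   plane [-0.0019 -0.0009  0.0711]
scene bar none
scene index_arm none
top gouge 162 rect [419.2561 237.693  126.4937  22.8918 -78.2267] zq [0.0103 0.0185 0.
[... 439 characters left out ...]
298] med [ 0.4294 -0.0087  0.0238]
top tray 2926 rect [ 603.1402 -173.6468  276.0519  169.7427  -83.2997] zq [0.0046 0.01   0.0335] med [ 0.6054 -0.1734  0.01  ]
top station 3075 rect [602.6802 167.665  220.5125 181.7001  87.729 ] zq [0.06   0.0695 0.0909] med [0.6012 0.1717 0.0695]
top cover 2893 rect [601.9736 177.2412 201.6445 179.7921  87.8556] zq [0.0625 0.0696 0.0796] med [0.602  0.1751 0.0696]
   plane [-0.0028  0.0049  0.0703]
top bar none
top index_arm 58 rect [640.4647  61.031   99.1806   8.438   -3.5453] zq [0.0704 0.0911 0.1241] med [0.6511 0.0604 0.0911]
   dir [-0.8549  0.0515  0.5162] [0.2789 0.0264 0.0193] slope 0.5423999409719188
[0.5936 0.0628 0.128 ] [0.6824 0.0545 0.0564]
```

Request:
jog_arm(motion=[0,0,0,0.173,-0.1883,0.0625,1,0,0,0,0.173,-0.1883,0.0625,1,0,0,0,0.173,-0.1883,0.0625,1,0,0,0,0.173,-0.1883,0.0625,1,0,0,0,0.173,-0.1883,0.0625,1,0,0,0,0.173,-0.1883,0.0625,1,0,0,0,0.173,-0.1883,0.0625,1,0,0,0,0.173,-0.1883,0.0625,1])

```text
time: 3.27
tool_pos: [0.2922, -0.281, 0.1855]
orientation: [0.991, 0.132, 0.0, 0.0]
contact_force: [-0.0, -0.8, 1.0]
opening: 1.003
```

Request:
jog_arm(motion=[0,0,0,0.173,-0.1883,0.0625,1,0,0,0,0.173,-0.1883,0.0625,1,0,0,0,0.173,-0.1883,0.0625,1,0,0,0,0.173,-0.1883,0.0625,1,0,0,0,0.173,-0.1883,0.0625,1,0,0,0,0.173,-0.1883,0.0625,1,0,0,0,0.173,-0.1883,0.0625,1,0,0,0,0.173,-0.1883,0.0625,1])

```text
time: 3.93
tool_pos: [0.4338, -0.0082, 0.1107]
orientation: [0.991, 0.132, 0.001, 0.0]
contact_force: [0.7, -0.0, 0.5]
opening: 1.0
```

```bash
cat > g.py <<'E'
# usage: g.py x y z theta_deg [n rows] -> remaining motion in jog units, tool pointing down
import sys; from h import *
o=manip.get_obs(); x,y,z,t=map(float,sys.argv[1:5]); n=int(sys.argv[5]) if len(sys.argv)>5 else 1
M=R.from_quat(o["orientation"]); p=np.array(o["tool_pos"])
T=R.from_euler("z",t,degrees=True)*R.from_euler("x",180,degrees=True)
turn=(M.inv()*T).as_rotvec()/(np.pi/2); sh=M.inv().apply(np.array([x,y,z])-p)/.15
th=np.degrees(np.arctan2(*M.as_matrix()[1::-1,0]))
print("t",o["time"],"p",p,"theta",th,"F",o["contact_force"],"open",o["opening"],"q",o["q"])
print("turn total",turn,"shift at present axes",sh,"norm",np.linalg.norm(sh))
shT=T.inv().apply(np.array([x,y,z])-p)/.15
print("shift in final axes",shT)
if n>1:
    d=turn/n;P=p.copy();Q=M;a=(np.array([x,y,z])-p)/n
    # each row: turn then/with shift along axes as left by row before
    print("per-row turn",d)
    for i in range(n): print("  row",i,Q.inv().apply(a)/.15); Q=Q*R.from_rotvec(d*np.pi/2)
E
python3 g.py .432 -.009 .11 15
```

```text
t 3.9333 p [ 0.4338 -0.0082  0.1107] theta 15.182042128583833 F [ 0.7361 -0.0071  0.5382] open 0.9995745608554653 q [-0.2939  0.0705  2.0722 -0.0001  0.9976  1.0119]
turn total [ 0.0004 -0.0006  0.002 ] shift at present axes [-0.0128  0.0018  0.0043] norm 0.013597516843660543
shift in final axes [-0.0127  0.0019  0.0043]
```

Request:
jog_arm(motion=[0,0,0,-0.012,0.002,0.2,1,0,0,0,0,0,0.2,1,0,0,0,0,0,0.12,1,0,0,0,0,0,0.051,1,0,0,0,0,0,0,0,0,0,0,0,0,0,0,0,0,0,0,0,0,0,0,0,0,0,0,0,0])

```text
time: 4.6
tool_pos: [0.4321, -0.0114, 0.026]
orientation: [0.991, 0.132, 0.001, 0.0]
contact_force: [1.2, -1.6, 0.1]
opening: 0.724
```

```bash
python3 g.py .6348 -.1123 .1 6.7 8
```

```text
t 4.6 p [ 0.4321 -0.0114  0.026 ] theta 15.14095597696576 F [ 1.2456 -1.6497  0.1448] open 0.723601321595048 q [-0.3023  0.2519  2.0978  0.      0.7899  1.0042]
turn total [ 0.0006 -0.0011  0.0938] shift at present axes [ 1.1294  1.003  -0.4904] norm 1.5881151398129303
shift in final axes [ 1.2636  0.8259 -0.4933]
per-row turn [ 0.0001 -0.0001  0.0117]
  row 0 [ 0.1412  0.1254 -0.0613]
  row 1 [ 0.1435  0.1227 -0.0613]
  row 2 [ 0.1457  0.1201 -0.0614]
  row 3 [ 0.1478  0.1174 -0.0614]
  row 4 [ 0.15    0.1146 -0.0615]
  row 5 [ 0.152   0.1118 -0.0615]
  row 6 [ 0.1541  0.109  -0.0616]
  row 7 [ 0.156   0.1061 -0.0616]
```

Request:
jog_arm(motion=[0,0,0,0,0,0,0,0,0,0,0,0,0,0,0,0,0,0,0,0,0,0,0,0,0,0,0,0])

```text
time: 4.93
tool_pos: [0.4318, -0.0112, 0.0257]
orientation: [0.991, 0.132, 0.001, 0.0]
contact_force: [-1.8, -0.8, 5.9]
opening: 0.568
```

```bash
python3 g.py .6348 -.1123 .1 6.7
```

```text
t 4.9333 p [ 0.4318 -0.0112  0.0257] theta 15.16943514782089 F [-1.8177 -0.7882  5.9458] open 0.5678928720384969 q [-0.302   0.2525  2.098  -0.0003  0.7899  1.0042]
turn total [ 0.0005 -0.0007  0.0941] shift at present axes [ 1.1302  1.005  -0.4933] norm 1.5908088066825283
shift in final axes [ 1.2653  0.8272 -0.4953]
```

Request:
jog_arm(motion=[0,0,0,0,0,-0.1,0,0,0,0,0,0,-0.2,0,0,0,0,0,0,-0.2,0])

```text
time: 5.18
tool_pos: [0.4297, -0.0104, 0.0998]
orientation: [0.991, 0.132, -0.002, -0.001]
contact_force: [1.2, 0.3, -0.5]
opening: 0.567
```

Request:
jog_arm(motion=[0,0,0.0118,0.141,0.125,0,0,0,0,0.0118,0.143,0.123,0,0,0,0,0.0118,0.146,0.12,0,0,0,0,0.0118,0.148,0.117,0,0,0,0,0.0118,0.15,0.115,0,0,0,0,0.0118,0.152,0.112,0,0,0,0,0.0118,0.154,0.109,0,0,0,0,0.0118,0.156,0.106,0,0])

```text
time: 5.85
tool_pos: [0.6347, -0.1123, 0.0994]
orientation: [0.998, 0.058, -0.001, -0.0]
contact_force: [-0.0, -0.2, -1.1]
opening: 0.568
```

```bash
python3 g.py .6348 -.1123 .0337 6.7
```

```text
t 5.85 p [ 0.6347 -0.1123  0.0994] theta 6.6185085592500625 F [-0.0048 -0.2216 -1.1333] open 0.5681400891447381 q [-0.3589  0.5072  1.5297  0.0001  1.1059  1.0963]
turn total [-0.0004  0.0006 -0.0009] shift at present axes [0.0009 0.0005 0.438 ] norm 0.43800478838409507
shift in final axes [0.0005 0.0002 0.438 ]
```

Request:
jog_arm(motion=[0,0,0,0,0,0.2,0,0,0,0,0,0,0.15,0,0,0,0,0,0,0.06,0,0,0,0,0,0,0.02,0,0,0,0,0,0,0,0])

```text
time: 6.27
tool_pos: [0.6333, -0.1114, 0.035]
orientation: [0.998, 0.058, -0.001, -0.0]
contact_force: [-0.3, 0.1, -0.1]
opening: 0.566
```

Request:
jog_arm(motion=[0,0,0,0,0,0.006,0,0,0,0,0,0,0.006,0,0,0,0,0,0,0,0])

```text
time: 6.52
tool_pos: [0.6347, -0.112, 0.0349]
orientation: [0.998, 0.058, 0.001, 0.0]
contact_force: [-0.6, -0.4, -0.3]
opening: 0.565
```

Request:
jog_arm(motion=[0,0,0,0,0,0.007,0,0,0,0,0,0,0.007,0,0,0,0,0,0,0,0])

```text
time: 6.77
tool_pos: [0.6348, -0.112, 0.0334]
orientation: [0.998, 0.058, 0.001, 0.0]
contact_force: [-3.5, 0.6, 6.8]
opening: 0.567
```

```bash
python3 g.py .6348 -.1123 .0337 6.7
```

```text
t 6.7667 p [ 0.6348 -0.112   0.0334] theta 6.6816830886892316 F [-3.4731  0.6051  6.8077] open 0.5667952287983553 q [-0.3585  0.6021  1.5441  0.0001  0.9938  1.0957]
turn total [ 0.0004 -0.001  -0.0002] shift at present axes [-0.0004  0.0019 -0.0022] norm 0.002917729412501056
shift in final axes [-0.0004  0.0019 -0.0022]
```

Request:
jog_arm(motion=[0,0,0,0,0,0,0.78,0,0,0,0,0,0,0.78,0,0,0,0,0,0,0.78,0,0,0,0,0,0,0.78,0,0,0,0,0,-0.05,0.78,0,0,0,0,0,-0.2,0.8,0,0,0,0,0,-0.2,1,0,0,0,0,0,-0.1,1])

```text
time: 7.43
tool_pos: [0.6356, -0.1123, 0.1181]
orientation: [0.998, 0.058, 0.002, 0.001]
contact_force: [1.6, 0.0, 0.6]
opening: 0.928
```

```bash
python3 g.py .429 -.207 .1 99.8 14
```

```text
t 7.4333 p [ 0.6356 -0.1123  0.1181] theta 6.676431381260247 F [1.5763 0.0246 0.6026] open 0.9276580579872731 q [-0.3585  0.4811  1.5245  0.0001  1.1317  1.0958]
turn total [ 0.0029 -0.0009 -1.0347] shift at present axes [-1.4419  0.4664  0.1161] norm 1.5198839212573578
shift in final axes [-0.3874 -1.4647  0.1207]
per-row turn [ 0.0002 -0.0001 -0.0739]
  row 0 [-0.103   0.0333  0.0083]
  row 1 [-0.1062  0.0212  0.0083]
  row 2 [-0.1079  0.0087  0.0083]
  row 3 [-0.1082 -0.0038  0.0083]
  row 4 [-0.107  -0.0163  0.0083]
  row 5 [-0.1044 -0.0286  0.0083]
  row 6 [-0.1004 -0.0405  0.0084]
  row 7 [-0.095  -0.0519  0.0084]
  row 8 [-0.0884 -0.0625  0.0084]
  row 9 [-0.0805 -0.0723  0.0084]
  row 10 [-0.0716 -0.0812  0.0085]
  row 11 [-0.0617 -0.0889  0.0085]
  row 12 [-0.051  -0.0955  0.0085]
  row 13 [-0.0396 -0.1007  0.0086]
```

Request:
jog_arm(motion=[0,0,-0.074,-0.103,0.033,0,1,0,0,-0.074,-0.106,0.021,0,1,0,0,-0.074,-0.108,0.009,0,1,0,0,-0.074,-0.108,-0.004,0,1,0,0,-0.074,-0.107,-0.016,0,1,0,0,-0.074,-0.104,-0.029,0,1,0,0,-0.074,-0.1,-0.04,0,1])

```text
time: 8.02
tool_pos: [0.5302, -0.1594, 0.1147]
orientation: [0.892, 0.451, 0.0, 0.0]
contact_force: [-0.6, 0.3, 0.0]
opening: 1.001
```

Request:
jog_arm(motion=[0,0,-0.074,-0.095,-0.052,0.02,0.8,0,0,-0.074,-0.088,-0.062,0.02,0.8,0,0,-0.074,-0.08,-0.072,0.02,0.8,0,0,-0.074,-0.072,-0.081,0.02,0.8,0,0,-0.074,-0.062,-0.089,0.02,0.8,0,0,-0.074,-0.051,-0.095,0.02,0.8,0,0,-0.074,-0.04,-0.1,0,0.8])

```text
time: 8.6
tool_pos: [0.427, -0.2068, 0.0961]
orientation: [0.641, 0.767, -0.0, -0.0]
contact_force: [0.3, -0.9, 0.8]
opening: 0.798
```

```bash
python3 g.py .429 -.207 .0245 99.8; python3 - <<'E'
from h import *
c=cam("scene"); cv2.imwrite("pics/s2.png",cv2.resize(c["pixels"][130:330,150:400],(750,600),interpolation=cv2.INTER_CUBIC))
E
```

```text
t 8.6 p [ 0.427  -0.2068  0.0961] theta 100.25060383949011 F [ 0.2817 -0.8626  0.7535] open 0.7982889590204643 q [-0.7018  0.1856  1.9783 -0.      0.978  -0.8807]
turn total [-0.0001 -0.0001  0.005 ] shift at present axes [-0.004   0.0126  0.4776] norm 0.47780746720195305
shift in final axes [-0.0038  0.0126  0.4776]
```

View pics/s2.png

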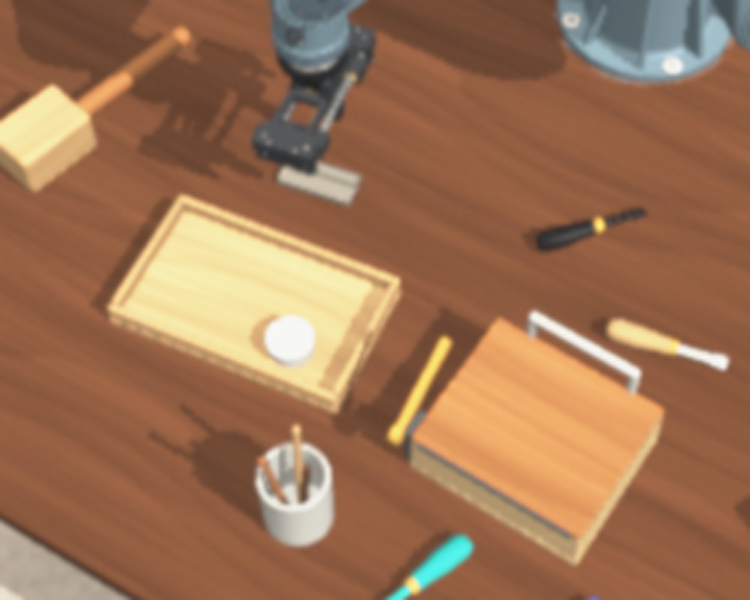

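The tin lies flat in the tray at (290,340), and the gripper is over the slip stone at (320,180).

Request:
jog_arm(motion=[0,0,0.005,-0.004,0.012,0.2,0.8,0,0,0,0,0,0.17,0.8,0,0,0,0,0,0.08,0.8,0,0,0,0,0,0.03,0.8,0,0,0,0,0,0,0.8])

```text
time: 9.07
tool_pos: [0.4297, -0.2066, 0.0237]
orientation: [0.647, 0.763, 0.0, -0.001]
contact_force: [-0.1, 0.0, -0.9]
opening: 0.802
```

Request:
jog_arm(motion=[0,0,0,0,0,0,0,0,0,0,0,0,0,0,0,0,0,0,0,0,0,0,0,0,0,0,0,0,0,0,0,0,0,0,0,0,0,0,0,0,0,0,0,0,0,0,0,0,0])

```text
time: 9.65
tool_pos: [0.4303, -0.2072, 0.0247]
orientation: [0.646, 0.763, 0.0, 0.001]
contact_force: [0.3, 0.7, 5.4]
opening: 0.445
```

```bash
python3 g.py .6161 -.2535 .1 96.7
```

```text
t 9.65 p [ 0.4303 -0.2072  0.0247] theta 99.45824007513988 F [0.3089 0.7225 5.4424] open 0.44505965219352095 q [-0.6981  0.3349  1.9852  0.0002  0.8204 -0.8633]
turn total [0.0005 0.0004 0.0306] shift at present axes [-0.5086  1.1717 -0.5005] norm 1.3718650138012427
shift in final axes [-0.4513  1.1944 -0.5018]
```

Request:
jog_arm(motion=[0,0,0,0,0,-0.1,0,0,0,0,0,0,-0.2,0,0,0,0.005,-0.085,0.195,-0.2,0,0,0,0.005,-0.083,0.196,0,0,0,0,0.005,-0.081,0.197,0,0,0,0,0.005,-0.079,0.197,0,0,0,0,0.005,-0.078,0.198,0,0,0,0,0.005,-0.076,0.198,0,0])

```text
time: 10.32
tool_pos: [0.6151, -0.2524, 0.0971]
orientation: [0.664, 0.747, -0.0, -0.0]
contact_force: [0.5, -0.4, -0.9]
opening: 0.445
```

```bash
python3 g.py .6161 -.2535 .0327 96.7
```

```text
t 10.3167 p [ 0.6151 -0.2524  0.0971] theta 96.73915386177984 F [ 0.4885 -0.4077 -0.8905] open 0.4447309675745693 q [-0.5675  0.5486  1.4721 -0.0001  1.122  -0.685 ]
turn total [-0.0005 -0.0003  0.0004] shift at present axes [-0.0082  0.0062  0.4294] norm 0.42955346790683174
shift in final axes [-0.008   0.0058  0.4294]
```

Request:
jog_arm(motion=[0,0,0,-0.008,0.006,0.2,0,0,0,0,0,0,0.15,0,0,0,0,0,0,0.05,0,0,0,0,0,0,0.01,0,0,0,0,0,0,0.01,0,0,0,0,0,0,0,0])

```text
time: 10.82
tool_pos: [0.6152, -0.2537, 0.0354]
orientation: [0.664, 0.748, 0.0, 0.0]
contact_force: [-0.4, -0.2, -0.9]
opening: 0.445
```

Request:
jog_arm(motion=[0,0,0,0,0,0.006,0,0,0,0,0,0,0,0])

```text
time: 10.98
tool_pos: [0.6156, -0.2538, 0.035]
orientation: [0.664, 0.748, 0.0, 0.001]
contact_force: [-0.3, -0.2, -0.6]
opening: 0.444
```

Request:
jog_arm(motion=[0,0,0,0,0,0.006,0,0,0,0,0,0,0.005,0,0,0,0,0,0,0,0])

```text
time: 11.23
tool_pos: [0.6154, -0.2537, 0.0327]
orientation: [0.664, 0.748, 0.0, 0.0]
contact_force: [-0.6, 0.2, 0.4]
opening: 0.445
```

Request:
jog_arm(motion=[0,0,0,0,0,0.004,0,0,0,0,0,0,0,0])

```text
time: 11.4
tool_pos: [0.6154, -0.2537, 0.0326]
orientation: [0.664, 0.748, -0.0, 0.0]
contact_force: [-2.7, 1.1, 6.6]
opening: 0.445
```

Request:
jog_arm(motion=[0,0,0,0,0,0,0.65,0,0,0,0,0,0,0.65,0,0,0,0,0,0,0.65,0,0,0,0,0,0,0.65,0,0,0,0,0,-0.05,0.65,0,0,0,0,0,-0.25,0.65,0,0,0,0,0,-0.25,0.65,0,0,0,0,0,-0.25,0.65])

```text
time: 12.07
tool_pos: [0.6146, -0.2532, 0.1526]
orientation: [0.664, 0.748, -0.0, -0.001]
contact_force: [1.0, -0.5, 0.5]
opening: 0.646
```

```bash
python3 g.py .414 .27 .13 101.5 15
```

```text
t 12.0667 p [ 0.6146 -0.2532  0.1526] theta 96.76087332923676 F [ 1.0128 -0.4624  0.4742] open 0.6461803760220053 q [-0.5689  0.4803  1.4475  0.0001  1.2154 -0.6869]
turn total [-0.0008 -0.0007 -0.0527] shift at present axes [ 3.6207 -0.9171  0.1559] norm 3.7382978392481006
shift in final axes [ 3.6843 -0.6151  0.1507]
per-row turn [-0.0001 -0.     -0.0035]
  row 0 [ 0.2414 -0.0611  0.0104]
  row 1 [ 0.2417 -0.0598  0.0104]
  row 2 [ 0.242  -0.0585  0.0103]
  row 3 [ 0.2424 -0.0571  0.0103]
  row 4 [ 0.2427 -0.0558  0.0103]
  row 5 [ 0.243  -0.0545  0.0103]
  row 6 [ 0.2433 -0.0531  0.0103]
  row 7 [ 0.2436 -0.0518  0.0102]
  row 8 [ 0.2438 -0.0504  0.0102]
  row 9 [ 0.2441 -0.0491  0.0102]
  row 10 [ 0.2444 -0.0478  0.0102]
  row 11 [ 0.2447 -0.0464  0.0101]
  row 12 [ 0.2449 -0.0451  0.0101]
  row 13 [ 0.2451 -0.0437  0.0101]
  row 14 [ 0.2454 -0.0424  0.0101]
```

Request:
jog_arm(motion=[0,0,-0.0035,0.241,-0.061,0,0.5,0,0,-0.0035,0.242,-0.06,0,0.5,0,0,-0.0035,0.242,-0.059,0,0.5,0,0,-0.0035,0.242,-0.057,0,0.5,0,0,-0.0035,0.243,-0.056,0,0.5,0,0,-0.0035,0.243,-0.055,0,0.5,0,0,-0.0035,0.243,-0.053,0,0.5])

```text
time: 12.65
tool_pos: [0.5206, -0.008, 0.1522]
orientation: [0.65, 0.76, 0.0, 0.0]
contact_force: [1.1, 0.2, -0.1]
opening: 0.499
```

Request:
jog_arm(motion=[0,0,-0.0035,0.244,-0.052,0,0.5,0,0,-0.0035,0.244,-0.05,0,0.5,0,0,-0.0035,0.244,-0.049,0,0.5,0,0,-0.0035,0.244,-0.048,0,0.5,0,0,-0.0035,0.245,-0.046,0,0.5,0,0,-0.0035,0.245,-0.045,0,0.5,0,0,-0.0035,0.245,-0.044,0,0.5,0,0,-0.0035,0.245,-0.042,0,0.5])

```text
time: 13.32
tool_pos: [0.4137, 0.2713, 0.1523]
orientation: [0.633, 0.774, 0.001, 0.0]
contact_force: [0.5, 0.1, 1.3]
opening: 0.497
```

```bash
python3 g.py .414 .27 .025 101.5; python3 - <<'E'
from h import *
c=cam("top"); W=cloud(c)
cv2.imwrite("pics/t2.png",cv2.resize(c["pixels"][140:270,180:370],(800,547),interpolation=cv2.INTER_CUBIC))
# bar pixels: by height over cover near edge
m=np.isfinite(W[...,0])&(W[...,2]>.092)&(W[...,2]<.125)&(abs(W[...,0]-.52)<.03)&(abs(W[...,1]-.178)<.09)
P=W[m]; print("bar",len(P),P.min(0),P.max(0),np.median(P,0),rect(P))
E
```

```text
t 13.3167 p [0.4137 0.2713 0.1523] theta 101.50252226537194 F [0.5209 0.1184 1.2507] open 0.4969025399369583 q [0.3399 0.1322 1.9008 0.     1.1074 0.1391]
turn total [ 0.0007 -0.0001  0.    ] shift at present axes [-0.0087 -0.0009  0.849 ] norm 0.849007309854822
shift in final axes [-0.0085  0.0001  0.849 ]
bar 115 [0.5101 0.1175 0.0937] [0.5245 0.2457 0.1203] [0.517  0.1812 0.1087] [517.6877 181.6538 128.2628  10.1322  87.7259]
```

View pics/t2.png

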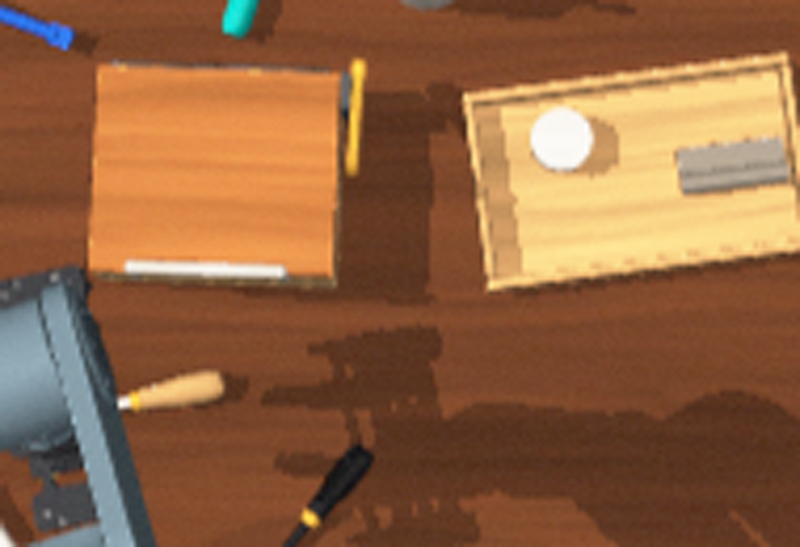

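The stone (735,165) and tin (562,138) are well inside the tray. The bar ends at y≈0.245, so I'll take the gouge by its blade first and shift it clear of the bar.

Request:
jog_arm(motion=[0,0,0,0.042,0,0.2,0.5,0,0,0,0,0,0.2,0.5,0,0,0,0,0,0.15,0.5,0,0,0,0,0,0.12,0.5,0,0,0,0,0,0.1,0.5,0,0,0,0,0,0.05,0.5,0,0,0,0,0,0.025,0.5,0,0,0,0,0,0,0.5])

```text
time: 14.03
tool_pos: [0.4132, 0.2756, 0.0247]
orientation: [0.633, 0.774, -0.0, -0.0]
contact_force: [0.7, 0.4, -0.3]
opening: 0.5
```

Request:
jog_arm(motion=[0,0,0,0,0,0,0,0,0,0,0,0,0,0,0,0,0,0,0,0,0,0,0,0,0,0,0,0,0,0,0,0,0,0,0,0,0,0,0,0,0,0,0,0,0,0,0,0,0])

```text
time: 14.62
tool_pos: [0.4135, 0.2759, 0.0251]
orientation: [0.633, 0.774, 0.0, 0.0]
contact_force: [0.1, 0.5, 1.4]
opening: 0.094
```

Request:
jog_arm(motion=[0,0,0,0,0,-0.03,0,0,0,0,0.02,-0.098,0,0,0,0,0,0.02,-0.098,0,0,0,0,0,0.02,-0.098,0,0,0,0,0,0.02,-0.098,0,0,0,0,0,0,0,0.02,0,0,0,0,0,0,0.008,0,0,0,0,0,0,0,0])

```text
time: 15.28
tool_pos: [0.3539, 0.2759, 0.0251]
orientation: [0.633, 0.774, 0.0, 0.0]
contact_force: [-1.4, -0.4, 0.4]
opening: 0.091
```

Request:
jog_arm(motion=[0,0,0,0,0,0,0.4,0,0,0,0,0,0,0.4,0,0,0,0,0,0,0.4,0,0,0,0,0,-0.1,0.5,0,0,0,0,0,-0.2,0.5,0,0,0,0,0,-0.1,0.5])

```text
time: 15.78
tool_pos: [0.3544, 0.2761, 0.087]
orientation: [0.633, 0.774, 0.001, 0.0]
contact_force: [1.3, 0.1, 0.0]
opening: 0.498
```

```bash
python3 g.py .3665 .209 .025 101.5; python3 - <<'E'
from h import *
for n in ["scene","top"]:
    c=cam(n)
    for t in ["gouge_butt","gouge","gouge_tip"]:
        for d in manip.landmark_of(n,t):
            p=toW(c,d["position"])
            if np.linalg.norm(p[:2]-[.365,.21])<.12: print(n,t,round(d["score"],2),p)
    P=pts(n,c,"gouge",(.36,.22),.05)
    if P is not None: print(n,rect(P),len(P)); P=P[P[:,1]<.235]; print(P.min(0),P.max(0),np.median(P,0))
    if n=="scene": cv2.imwrite("pics/s3.png",cv2.resize(c["pixels"][170:290,290:450],(800,600),interpolation=cv2.INTER_CUBIC))
E
```

```text
t 15.7833 p [0.3544 0.2761 0.087 ] theta 101.47595669216335 F [1.2706 0.0527 0.0095] open 0.4979140270215735 q [ 0.3966  0.1502  2.045  -0.      0.9447  0.1963]
turn total [ 0.001  -0.0002 -0.0003] shift at present axes [-0.4546 -0.0103  0.4134] norm 0.6145641646984793
shift in final axes [-0.4545 -0.0098  0.4136]
scene gouge_butt 0.59 [0.3761 0.1711 0.0079]
scene gouge 0.57 [0.3687 0.2111 0.0008]
scene gouge_tip 0.48 [0.2788 0.1385 0.01  ]
top gouge_butt 0.57 [0.3716 0.1713 0.0126]
top gouge 0.58 [ 0.3655  0.2133 -0.0009]
top gouge_tip 0.49 [0.2741 0.1395 0.0123]
```

View pics/s3.png

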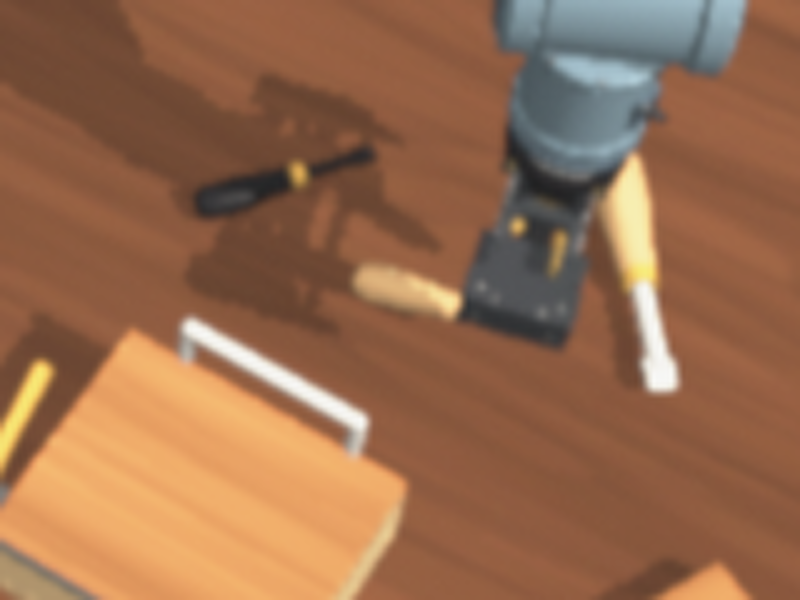

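The gouge now lies clear of the bar, with its handle at crop (405,292). I'll grip it at the handle.

Request:
jog_arm(motion=[0,0,0,-0.23,-0.006,0,0.5,0,0,0,-0.225,0,0.02,0.5,0,0,0,0,0,0.15,0.5,0,0,0,0,0,0.15,0.5,0,0,0,0,0,0.075,0.5,0,0,0,0,0,0.018,0.5,0,0,0,0,0,0,0.5])

```text
time: 16.87
tool_pos: [0.3653, 0.2082, 0.0227]
orientation: [0.633, 0.774, -0.001, -0.001]
contact_force: [0.2, 0.6, -0.1]
opening: 0.5
```

Request:
jog_arm(motion=[0,0,0,0,0,0,0,0,0,0,0,0,0,0,0,0,0,0,0,0,0,0,0,0,0,0,0,0,0,0,0,0,0,0,0,0,0,0,0,0,0,0])

```text
time: 17.37
tool_pos: [0.3659, 0.2088, 0.0232]
orientation: [0.633, 0.774, 0.0, -0.0]
contact_force: [0.9, -0.3, -0.1]
opening: 0.247
```

```bash
python3 g.py .3665 .209 .1 101.5; python3 g.py .5729 -.1598 .1 96.7
```

```text
t 17.3667 p [0.3659 0.2088 0.0232] theta 101.49620945837967 F [ 0.8873 -0.3166 -0.0719] open 0.24677305105999064 q [0.2351 0.24   2.1233 0.0001 0.7783 0.0344]
turn total [-0. -0. -0.] shift at present axes [ 0.0005  0.0041 -0.5123] norm 0.5123176820631704
shift in final axes [ 0.0005  0.0041 -0.5123]
t 17.3667 p [0.3659 0.2088 0.0232] theta 101.49620945837967 F [ 0.8873 -0.3166 -0.0719] open 0.24677305105999064 q [0.2351 0.24   2.1233 0.0001 0.7783 0.0344]
turn total [-0.     -0.      0.0533] shift at present axes [-2.6831  0.8625 -0.5124] norm 2.864485766115045
shift in final axes [-2.6016  1.0838 -0.5123]
```

Request:
jog_arm(motion=[0,0,0,0,0,-0.1,0,0,0,0,0,0,-0.2,0,0,0,0,0,0,-0.21,0,0,0,0.005,-0.244,0.078,0,0,0,0,0.005,-0.243,0.08,0,0,0,0,0.005,-0.243,0.082,0,0,0,0,0.005,-0.242,0.084,0,0,0,0,0.005,-0.241,0.086,0,0])

```text
time: 18.03
tool_pos: [0.4604, 0.0396, 0.0999]
orientation: [0.648, 0.762, 0.0, 0.0]
contact_force: [0.9, 0.6, -0.7]
opening: 0.241
```

Request:
jog_arm(motion=[0,0,0.005,-0.241,0.088,0,0,0,0,0.005,-0.24,0.09,0,0,0,0,0.005,-0.239,0.092,0,0,0,0,0.005,-0.238,0.094,0,0,0,0,0.005,-0.237,0.096,0,0,0,0,0.004,-0.237,0.098,0,0,0,0,0,0,0,0,0])

```text
time: 18.62
tool_pos: [0.5762, -0.1661, 0.1003]
orientation: [0.667, 0.745, 0.0, 0.003]
contact_force: [0.4, 0.1, 0.4]
opening: 0.245
```

```bash
python3 g.py .5729 -.1598 .0312 96.7
```

```text
t 18.6167 p [ 0.5762 -0.1661  0.1003] theta 96.36988955931848 F [0.3561 0.1367 0.3734] open 0.2452899030879648 q [-0.4778  0.4179  1.6587 -0.0015  1.0596 -0.5883]
turn total [ 0.0024  0.0026 -0.0037] shift at present axes [ 0.0463 -0.0187  0.4605] norm 0.4632215875776088
shift in final axes [ 0.0446 -0.0167  0.4608]
```

Request:
jog_arm(motion=[0,0,0,0.045,-0.018,0.1,0,0,0,0,0,0,0.17,0,0,0,0,0,0,0.12,0,0,0,0,0,0,0.04,0,0,0,0,0,0,0.01,0,0,0,0,0,0,0,0])

```text
time: 19.12
tool_pos: [0.5695, -0.153, 0.0336]
orientation: [0.665, 0.747, -0.0, -0.0]
contact_force: [-0.5, 0.5, -0.6]
opening: 0.249
```

Request:
jog_arm(motion=[0,0,0,0,0,0.006,0,0,0,0,0,0,0.004,0,0,0,0,0,0,0,0])

```text
time: 19.37
tool_pos: [0.5703, -0.1535, 0.0332]
orientation: [0.665, 0.747, 0.0, 0.001]
contact_force: [-0.9, 0.1, -1.1]
opening: 0.251
```

Request:
jog_arm(motion=[0,0,0,-0.03,0.01,0,0,0,0,0,-0.03,0.005,0,0,0,0,0,0,0,0.006,0,0,0,0,0,0,0,0])

```text
time: 19.7
tool_pos: [0.5731, -0.1625, 0.0313]
orientation: [0.665, 0.747, 0.0, 0.0]
contact_force: [-0.2, 0.1, -0.3]
opening: 0.245
```

Request:
jog_arm(motion=[0,0,0,0,0,0.005,0,0,0,0,0,0,0,0])

```text
time: 19.87
tool_pos: [0.573, -0.1623, 0.0312]
orientation: [0.665, 0.747, -0.0, 0.0]
contact_force: [-2.1, -0.0, 3.7]
opening: 0.247
```

Contact. I'll release and lift, then look.

Request:
jog_arm(motion=[0,0,0,0,0,0,0.43,0,0,0,0,0,0,0.43,0,0,0,0,0,0,0.43,0,0,0,0,0,-0.05,0.43,0,0,0,0,0,-0.2,0.43,0,0,0,0,0,-0.25,0.43,0,0,0,0,0,-0.25,0.43,0,0,0,0,0,-0.25,0.43])

```text
time: 20.53
tool_pos: [0.5725, -0.1616, 0.1823]
orientation: [0.665, 0.747, -0.0, -0.0]
contact_force: [0.3, -1.0, 0.8]
opening: 0.432
```

Request:
jog_arm(motion=[0,0,0.01,0.2,0,-0.1,0.5,0,0,0.01,0.25,0,-0.1,0.5,0,0,0.01,0.25,0,0,0.5,0,0,0.01,0.25,0,0,0.5])

```text
time: 20.87
tool_pos: [0.5603, -0.019, 0.2127]
orientation: [0.689, 0.725, 0.001, 0.001]
contact_force: [0.4, 1.3, 0.0]
opening: 0.499
```

```bash
python3 g.py .5175 .181 .2 88; python3 - <<'E'
from h import *
for n in ["scene","top"]:
    c=cam(n)
    for t in ["gouge_butt","gouge","gouge_tip","hinge","bar","index_tip","index_arm","tin","slip_stone","tray_in"]:
        for d in manip.landmark_of(n,t):
            p=toW(c,d["position"])
            if d["score"]>.35: 
              q=p[:2]-[.607,-.176]; a=np.radians(6.7); q=np.array([[np.cos(a),np.sin(a)],[-np.sin(a),np.cos(a)]])@q
              if np.all(abs(q)<[.075,.13]) or p[2]>.03: print(n,t,round(d["score"],2),p,q)
    cv2.imwrite(f"pics/{n}4.png",c["pixels"])
    np.savez(f"{n}4.npz",W=cloud(c),px=c["pixels"])
a=cv2.imread("pics/scene4.png")[170:310,170:370]; cv2.imwrite("pics/s4.png",cv2.resize(a,(800,560),interpolation=cv2.INTER_CUBIC))
E
```

```text
t 20.8667 p [ 0.5603 -0.019   0.2127] theta 92.92455560080602 F [0.4142 1.3497 0.0346] open 0.4988832194438217 q [-0.2457  0.1944  1.6924  0.0002  1.2512 -0.2968]
turn total [0.0022 0.0004 0.0547] shift at present axes [ 1.3462 -0.2174  0.0828] norm 1.3661055114653162
shift in final axes [ 1.3225 -0.3318  0.0847]
scene gouge_butt 0.67 [0.6869 0.0558 0.0609] [0.1064 0.2209]
scene gouge 0.54 [ 0.5697 -0.1593  0.0056] [-0.0351  0.0209]
scene gouge_tip 0.51 [ 0.5599 -0.0695  0.0214] [-0.0343  0.1113]
scene hinge 0.76 [0.6931 0.1721 0.0593] [0.1261 0.3356]
scene index_tip 0.43 [0.5943 0.0586 0.1235] [0.0147 0.2345]
scene index_arm 0.66 [0.595  0.0624 0.1228] [0.0159 0.2382]
scene index_arm 0.48 [0.6865 0.0554 0.0575] [0.1059 0.2205]
scene tin 0.67 [ 0.6352 -0.1086  0.0083] [0.0359 0.0637]
scene slip_stone 0.7 [ 0.6183 -0.2555  0.0072] [ 0.0019 -0.0803]
scene tray_in 0.92 [ 0.6133 -0.1719  0.0078] [0.0067 0.0033]
top gouge_butt 0.67 [ 0.5729 -0.1997  0.0192] [-0.0367 -0.0195]
top gouge_butt 0.66 [0.5197 0.1806 0.1056] [-0.0451  0.3643]
top gouge_butt 0.6 [ 0.6123 -0.1763  0.0048] [ 0.0052 -0.0009]
top gouge_tip 0.66 [ 0.5544 -0.0681  0.0177] [-0.0396  0.1133]
top hinge 0.82 [0.6867 0.1712 0.053 ] [0.1197 0.3355]
top bar 0.72 [0.5185 0.1795 0.1051] [-0.0464  0.3634]
top bar 0.7 [ 0.5546 -0.0654  0.0176] [-0.0392  0.1159]
top index_arm 0.52 [ 0.6332 -0.1135  0.008 ] [0.0333 0.059 ]
top index_arm 0.49 [0.6813 0.0611 0.0601] [0.1015 0.2268]
top tin 0.49 [ 0.6341 -0.1122  0.009 ] [0.0344 0.0602]
top slip_stone 0.52 [ 0.6086 -0.2542  0.0058] [-0.0075 -0.0779]
top tray_in 0.81 [ 0.6075 -0.1768  0.0055] [ 0.0004 -0.0009]
```

View pics/s4.png

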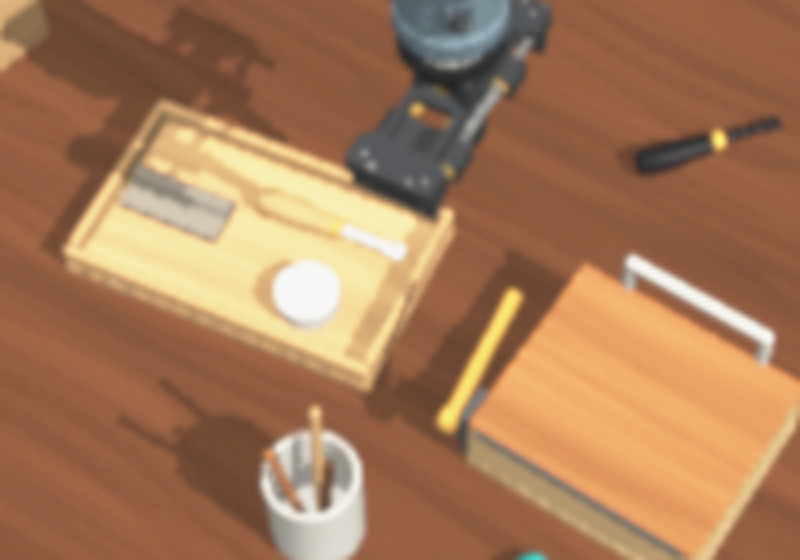

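All three things lie flat in the tray: gouge at (330,215), stone (180,205) and tin (307,293). Next is the bar, along with a better estimate of the arm angle.

Request:
jog_arm(motion=[0,0,0.009,0.224,-0.04,0.013,0.5,0,0,0.009,0.223,-0.043,0.013,0.5,0,0,0.009,0.223,-0.045,0.013,0.5,0,0,0.009,0.222,-0.048,0.013,0.5,0,0,0.009,0.221,-0.05,0.013,0.5,0,0,0.009,0.22,-0.053,0.013,0.5,0,0,0,0,0,0,0.5])

```text
time: 22.55
tool_pos: [0.5126, 0.1841, 0.1985]
orientation: [0.717, 0.697, 0.0, -0.001]
contact_force: [-0.4, 0.2, -0.1]
opening: 0.506
```

```bash
python3 g.py .519 .180 .109 88; python3 - <<'E'
from h import *
a=np.radians(6.7); Rt=np.array([[np.cos(a),np.sin(a)],[-np.sin(a),np.cos(a)]])
for n in ["scene","top"]:
    f=np.load(n+"4.npz"); W=f["W"]; hsv=cv2.cvtColor(f["px"],cv2.COLOR_BGR2HSV)
    m=np.isfinite(W[...,0])&(W[...,0]>.57)&(W[...,0]<.70)&(W[...,1]>.045)&(W[...,1]<.0735)&(W[...,2]>.05)
    print(n,"hsv",np.median(hsv[m],0))
    k=m&(hsv[...,0]>17)&(hsv[...,0]<35)&(hsv[...,1]>120); P=W[k]
    mm=P.mean(0); P=P[np.linalg.norm(P-mm,axis=1)<.08]
    # robust line z(x)
    l=cv2.fitLine(P[:,[0,2]].astype(np.float32),cv2.DIST_HUBER,0,.005,.005).ravel()
    print(len(P),"slope",np.arctan2(-l[1],l[0])%np.pi,l,"x",np.sort(P[:,0])[[0,-1]],"z",np.sort(P[:,2])[[0,-1]])
    T=np.einsum('ij,...j->...i',Rt,W[...,:2]-[.607,-.176])
    s=(abs(T[...,0])<.03)&(T[...,1]<-.03)&(T[...,1]>-.128)&(W[...,2]>.014)
    g=(T[...,0]<-.015)&(T[...,0]>-.065)&(T[...,1]>-.03)&(T[...,1]<.125)&(W[...,2]>.014)
    for k2,nm in((s,"slip"),(g,"gouge")):
        Q=T[k2]; print(n,nm,Q.min(0),Q.max(0),"zmax",W[k2][:,2].max(),np.median(W[k2][:,2]))
E
```

```text
t 22.55 p [0.5126 0.1841 0.1985] theta 88.39980202117785 F [-0.4132  0.247  -0.1344] open 0.5060132218281521 q [0.1256 0.1786 1.7421 0.0022 1.2218 0.1528]
turn total [-0.0008 -0.0012  0.0044] shift at present axes [-0.027   0.0444  0.5964] norm 0.5986293289528684
shift in final axes [-0.0255  0.0438  0.5965]
scene hsv [ 23. 138. 237.]
131 slope 0.5476342 [ 0.8538 -0.5207  0.6356  0.1046] x [0.6011 0.6996] z [0.0518 0.1344]
scene slip [-0.0296 -0.1279] [ 0.0251 -0.0312] zmax 0.031910148938825156 0.02101517243368034
scene gouge [-0.065  -0.0223] [-0.0151  0.1249] zmax 0.5579802686569215 0.03243519339150902
top hsv [ 19. 170. 204.]
36 slope 0.54084724 [ 0.8573 -0.5149  0.6707  0.0803] x [0.6318 0.6954] z [0.0564 0.1032]
top slip [-0.0279 -0.1278] [ 0.0289 -0.0312] zmax 0.03598599623906962 0.021132387561857868
top gouge [-0.0648 -0.0271] [-0.0151  0.125 ] zmax 0.555770425597309 0.525796569293806
```

Request:
jog_arm(motion=[0,0,0.004,-0.026,0.043,0.1,0.5,0,0,0,0,0,0.15,0.5,0,0,0,0,0,0.15,0.5,0,0,0,0,0,0.12,0.5,0,0,0,0,0,0.076,0.5,0,0,0,0,0,0,0.5])

```text
time: 23.05
tool_pos: [0.5192, 0.1745, 0.1069]
orientation: [0.721, 0.693, -0.002, -0.001]
contact_force: [-0.7, 0.3, 0.3]
opening: 0.501
```

Request:
jog_arm(motion=[0,0,0,0,0,0,0,0,0,0,0,0,0,0,0,0,0,0,0,0,0,0,0,0,0,0,0,0,0,0,0,0,0,0,0,0,0,0,0,0,0,0,0,0,0,0,0,0,0])

```text
time: 23.63
tool_pos: [0.522, 0.1751, 0.1102]
orientation: [0.721, 0.693, 0.001, 0.001]
contact_force: [2.9, -0.0, 0.1]
opening: 0.098
```

```bash
python3 g.py .519 .180 .109 88
```

```text
t 23.6333 p [0.522  0.1751 0.1102] theta 87.8058715967079 F [ 2.9369 -0.0388  0.1098] open 0.09795155297390866 q [ 0.1081  0.3107  1.7829 -0.0001  1.0453  0.1464]
turn total [ 0.0017 -0.0002 -0.0022] shift at present axes [ 0.0319 -0.0211  0.0077] norm 0.03901179896093292
shift in final axes [ 0.032  -0.0209  0.0078]
```

Request:
jog_arm(motion=[0,0,0,0,0.0178,-0.0614,0,0,0,0,0,0.0212,-0.0602,0,0,0,0,0,0.0245,-0.059,0,0,0,0,0,0.0277,-0.0575,0,0,0,0,0,0.0309,-0.056,0])

```text
time: 24.05
tool_pos: [0.5395, 0.1743, 0.1527]
orientation: [0.721, 0.693, 0.0, 0.0]
contact_force: [9.0, 0.6, -14.8]
opening: 0.094
```

Request:
jog_arm(motion=[0,0,0,0,0.0339,-0.0542,0,0,0,0,0,0.0368,-0.0523,0,0,0,0,0,0.0396,-0.0503,0,0,0,0,0,0.0423,-0.0481,0,0,0,0,0,0.0448,-0.0457,0,0,0,0,0,0,0,0])

```text
time: 24.55
tool_pos: [0.5692, 0.1729, 0.1908]
orientation: [0.721, 0.693, -0.001, -0.0]
contact_force: [3.4, -0.4, -14.0]
opening: 0.093
```

```bash
cat > sl.py <<'E'
from h import *
import sys; S=sys.argv[1]
def slope(P):
    l=cv2.fitLine(P[:,[0,2]].astype(np.float32),cv2.DIST_HUBER,0,.005,.005).ravel(); return np.arctan2(-l[1],l[0])%np.pi
yw=np.array([.999,-.038]); 
for n in ["scene","top"]:
  A=[];C=[];L=[]
  for i in range(3):
    c=cam(n); W=cloud(c); hsv=cv2.cvtColor(c["pixels"],cv2.COLOR_BGR2HSV); ok=np.isfinite(W[...,0])
    # station frame, origin hinge (.690,.172)
    d=W-[.690,.172,.06]; X=d[...,0]*.99927-d[...,1]*.0384; Y=d[...,0]*.0384+d[...,1]*.99927; Q=np.stack([X,Y,d[...,2]],-1)
    m=ok&(X>-.12)&(X<.0)&(Y>-.128)&(Y<-.104)&(Q[...,2]>0)&(hsv[...,0]>16)&(hsv[...,0]<35)&(hsv[...,1]>110)
    P=Q[m]; r=abs(P[:,2]+.6*P[:,0]-np.median(P[:,2]+.6*P[:,0])); P=P[r<.012]; A.append(slope(P))
    m=ok&(X>-.16)&(X<-.01)&(abs(Y)<.085)&(Q[...,2]>.008)&(Q[...,2]<.13); P=Q[m]
    for _ in range(5):
        M=np.c_[P[:,:2],np.ones(len(P))]; w=np.linalg.lstsq(M,P[:,2],rcond=None)[0]; r=P[:,2]-M@w; P=P[abs(r)<max(.004,1.5*np.median(abs(r)))]
    C.append(np.arctan(-w[0])); L.append((len(P),w))
  print(n,"arm",np.array(A),"cover",np.array(C),L[-1])
  cv2.imwrite(f"pics/{n}_{S}.png",c["pixels"])
E
python3 g.py .519 .180 .109 88; python3 sl.py a; python3 - <<'E'
import cv2,numpy as np
a=cv2.imread("pics/scene_a.png")[150:330,230:400]; cv2.imwrite("pics/s5.png",cv2.resize(a,(560,593),interpolation=cv2.INTER_CUBIC))
E
```

```text
t 24.55 p [0.5692 0.1729 0.1908] theta 87.78996275841418 F [  3.3759  -0.4235 -13.9717] open 0.09309178608619299 q [ 0.0957  0.2943  1.6172 -0.0003  1.2311  0.1343]
turn total [-0.0007  0.0003 -0.0023] shift at present axes [ 0.0346 -0.3358  0.5453] norm 0.6413830711508409
shift in final axes [ 0.0356 -0.3363  0.545 ]
scene arm [0.5828 0.575  0.5853] cover [0.5492 0.543  0.5424] (1516, array([-0.6027,  0.0073,  0.0122]))
top arm [0.5685 0.5717 0.5876] cover [0.5508 0.5474 0.5453] (336, array([-0.6066,  0.0118,  0.0092]))
```

View pics/s5.png

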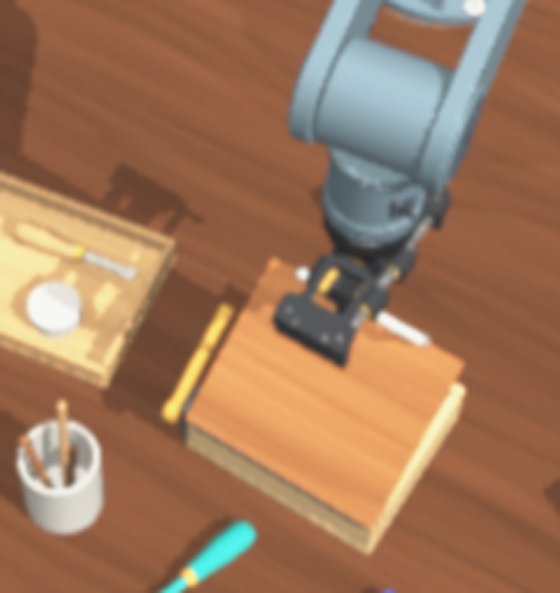

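The bar is held and the cover is up at about 0.546 by the cloud. The arm estimate varies between 0.54 and 0.58, so I'll average frames for the arm.

```bash
cat > arm.py <<'E'
from h import *
from scipy.optimize import minimize
def avg(n,k):
    cs=[cam(n) for _ in range(k)]; c=cs[0]; Z=np.stack([x["range_z"] for x in cs]); Z[Z==0]=np.nan
    c["range_z"]=np.nan_to_num(np.nanmedian(Z,0)); c["std"]=np.nanstd(Z,0); c["pixels"]=np.mean([x["pixels"] for x in cs],0).astype(np.uint8); return c
Rs=R.from_euler("z",-2.2,degrees=True)
for n in ["scene","top"]:
    c=avg(n,8); W=cloud(c); Q=Rs.inv().apply((W-[.690,.172,.06]).reshape(-1,3)).reshape(W.shape)
    np.savez(f"{n}_avg.npz",Q=Q,px=c["pixels"],K=c["K"],T=c["camera_from_world"])
    hsv=cv2.cvtColor(c["pixels"],cv2.COLOR_BGR2HSV)
    m=(Q[...,0]>-.125)&(Q[...,0]<.01)&(Q[...,1]>-.135)&(Q[...,1]<-.10)&(Q[...,2]>-.02)&(Q[...,2]<.1)&(hsv[...,0]>17)&(hsv[...,0]<35)&(hsv[...,1]>100)&(hsv[...,2]>120)
    P=Q[m]; print(n,len(P),"depth std",np.nanmedian(c["std"][m]))
    rho=np.hypot(P[:,0],P[:,2]); P0=P
    P=P[(P[:,0]<-.015)]
    for _ in range(6):
        a,b=np.polyfit(P[:,0],P[:,2],1); r=(P[:,2]-a*P[:,0]-b)*np.cos(np.arctan(a)); P=P[abs(r)<max(.004,2*np.std(r))]
    a2,b2=np.polyfit(P[:,2],P[:,0],1)
    print(" z(x)",np.arctan(-a),"x(z)",np.arctan(-1/a2),"b",b,"n",len(P),"rms",r.std(),"Y",np.median(P[:,1]))
    i=np.argsort(P0[:,0]); print(P0[i][::max(1,len(i)//25)])
    # cover by same pixels method
    m=(Q[...,0]>-.16)&(Q[...,0]<-.01)&(abs(Q[...,1])<.09)&(Q[...,2]>.008)&(Q[...,2]<.13);P=Q[m]
    for _ in range(6):
        M=np.c_[P[:,:2],np.ones(len(P))]; w=np.linalg.lstsq(M,P[:,2],rcond=None)[0]; r=P[:,2]-M@w; P=P[abs(r)<max(.004,1.5*np.median(abs(r)))]
    print(" cover",np.arctan(-w[0]),w,len(P))
E
python3 arm.py
```

```text
scene 122 depth std 0.0033520618
 z(x) 0.5979318680163948 x(z) 0.6073163994214712 b 0.01124914825752926 n 80 rms 0.001646969827704766 Y -0.11317794838424089
[[-0.086  -0.1121  0.0675]
 [-0.0827 -0.1172  0.0673]
 [-0.0783 -0.1108  0.0679]
 [-0.0766 -0.1132  0.0619]
 [-0.0733 -0.1146  0.0593]
 [-0.0708 -0.1094  0.062 ]
 [-0.0663 -0.1136  0.0521]
 [-0.0628 -0.115   0.0561]
 [-0.0602 -0.1097  0.0528]
 [-0.0567 -0.111   0.0506]
 [-0.0533 -0.116   0.0508]
 [-0.0491 -0.1132  0.0474]
 [-0.0448 -0.1103  0.0379]
 [-0.0432 -0.1093  0.0351]
 [-0.0397 -0.1179  0.0382]
 [-0.0366 -0.1159  0.0386]
 [-0.0342 -0.1107  0.0349]
 [-0.0316 -0.1162  0.0333]
 [-0.0278 -0.1101  0.0196]
 [-0.0266 -0.1165  0.0279]
 [-0.0224 -0.1101  0.0218]
 [-0.0192 -0.1117  0.0253]
 [-0.0163 -0.117   0.0244]
 [-0.0118 -0.1141  0.0216]
 [-0.0097 -0.1163  0.0227]
 [-0.006  -0.1103  0.0151]
 [-0.0033 -0.1195  0.0098]
 [ 0.0002 -0.1098  0.0126]
 [ 0.0024 -0.1193  0.0126]
 [ 0.0059 -0.1169  0.0144]
 [ 0.0088 -0.115   0.0147]]
 cover 0.535611364963987 [-0.5935  0.0035  0.0125] 2298
top 67 depth std 0.0037788525
 z(x) 0.56817120161
[... 381 characters left out ...]
.058  -0.1143  0.0471]
 [-0.0536 -0.1139  0.0415]
 [-0.0496 -0.1103  0.038 ]
 [-0.0465 -0.1137  0.04  ]
 [-0.0422 -0.11    0.035 ]
 [-0.0387 -0.1167  0.0356]
 [-0.0354 -0.1098  0.0352]
 [-0.0351 -0.1165  0.035 ]
 [-0.0308 -0.1094  0.0293]
 [-0.0268 -0.1126  0.0272]
 [-0.0265 -0.116   0.0261]
 [-0.0229 -0.109   0.0246]
 [-0.0191 -0.1122  0.0233]
 [-0.0153 -0.112   0.0214]
 [-0.0108 -0.1069 -0.0195]
 [-0.0106 -0.1151  0.0159]
 [-0.0069 -0.115   0.0149]
 [-0.0064 -0.1114  0.012 ]
 [-0.0028 -0.1113  0.0115]
 [-0.0019 -0.1181  0.008 ]
 [ 0.0005 -0.1147  0.0127]
 [ 0.0037 -0.1112  0.0141]
 [ 0.0047 -0.1179  0.0102]
 [ 0.0087 -0.1142  0.0074]]
 cover 0.5415143666890192 [-0.6015  0.0181  0.0101] 489
```

```bash
cat > joint.py <<'E'
from h import *
from scipy.optimize import least_squares
Rs=R.from_euler("z",-2.2,degrees=True)
import sys; k=int(sys.argv[1])
for n in ["scene","top"]:
    cs=[cam(n) for _ in range(k)]; c=cs[0]; Z=np.stack([x["range_z"] for x in cs]); Z[Z==0]=np.nan
    c["range_z"]=np.nan_to_num(np.nanmean(Z,0)); W=cloud(c); px=np.mean([x["pixels"] for x in cs],0).astype(np.uint8)
    Q=Rs.inv().apply((W-[.690,.172,.06]).reshape(-1,3)).reshape(W.shape); hsv=cv2.cvtColor(px,cv2.COLOR_BGR2HSV)
    m=(Q[...,0]>-.1)&(Q[...,0]<-.02)&(Q[...,1]>-.121)&(Q[...,1]<-.104)&(Q[...,2]>0)&(Q[...,2]<.1)&(hsv[...,0]>17)&(hsv[...,0]<35)&(hsv[...,1]>100)&(hsv[...,2]>120)
    A=Q[m]; s=A[:,2]+.63*A[:,0]; A=A[abs(s-np.median(s))<.012]
    C=Q[(Q[...,0]>-.12)&(Q[...,0]<-.01)&(Q[...,1]<.09)&(Q[...,1]>-.09)&(Q[...,2]>.008)&(Q[...,2]<.13)]
    s=C[:,2]+.6*C[:,0]; C=C[abs(s-np.median(s))<.012]
    off=lambda P,a,h:(P[:,0]-h[0])*np.sin(a)+(P[:,2]-h[1])*np.cos(a)-.010
    f=lambda p:np.r_[off(A,p[0],p[2:4])/np.sqrt(len(A)),off(C,p[1],p[2:4])/np.sqrt(len(C)),p[2:4]*.2]
    for loss in ("linear","soft_l1"):
        r=least_squares(f,[.57,.55,0,0],loss=loss,f_scale=.0003); print(n,loss,len(A),len(C),"arm",r.x[0],"cover",r.x[1],"h",r.x[2:],"diff",r.x[0]-r.x[1])
    for lo in range(-100,-20,20):
        f1=lambda P:P[(P[:,0]*1000>=lo)&(P[:,0]*1000<lo+20)]; a=f1(A);cc=f1(C)
        if len(a): print("  x",lo,"arm-cover perp mm",1000*(np.median(off(a,.55,(0,0)))-np.median(off(cc,.55,(0,0)))),"arm by Y",[(round(y,3),round(1000*np.median(off(a[(a[:,1]>y)&(a[:,1]<=y+.004)],.55,(0,0))),1)) for y in (-.121,-.117,-.113,-.109) if ((a[:,1]>y)&(a[:,1]<=y+.004)).any()])
E
python3 joint.py 10
```

```text
scene linear 84 2251 arm 0.5729627069488182 cover 0.5390554367796155 h [0.0001 0.0003] diff 0.0339072701692027
scene soft_l1 84 2251 arm 0.5729606461257698 cover 0.5356768564083559 h [0.0003 0.0006] diff 0.03728378971741386
  x -100 arm-cover perp mm 4.347675817001788 arm by Y [(-0.121, np.float64(4.3)), (-0.117, np.float64(2.5)), (-0.113, np.float64(2.9))]
  x -80 arm-cover perp mm 3.6587263009491484 arm by Y [(-0.121, np.float64(2.9)), (-0.117, np.float64(3.1)), (-0.113, np.float64(3.2))]
  x -60 arm-cover perp mm 3.055151610406967 arm by Y [(-0.117, np.float64(2.9)), (-0.113, np.float64(2.8))]
  x -40 arm-cover perp mm 1.1431148912114595 arm by Y [(-0.121, np.float64(1.7)), (-0.117, np.float64(2.0)), (-0.113, np.float64(0.6))]
top linear 45 467 arm 0.5665643117130681 cover 0.5277650705297369 h [-0.0007 -0.0012] diff 0.03879924118333122
top soft_l1 45 467 arm 0.5699141342697495 cover 0.529243442934136 h [-0.0006 -0.0014] diff 0.04067069133561341
  x -100 arm-cover perp mm 4.168048520706708 arm by Y [(-0.117, np.float64(1.1)), (-0.113, np.float64(0.2)), (-0.109, np.float64(-0.5))]
  x -80 arm-cover perp mm 4.296879386785416 arm by Y [(-0.117, np.float64(1.0)), (-0.113, np.float64(0.9))]
  x -60 arm-cover perp mm 2.486795367064568 arm by Y [(-0.117, np.float64(-0.4)), (-0.113, np.float64(-0.9))]
  x -40 arm-cover perp mm 1.9348641884351014 arm by Y [(-0.117, np.float64(-0.0)), (-0.113, np.float64(-0.9))]
```

Request:
jog_arm(motion=[0,0,0,0,0.016,-0.015,0,0,0,0,0,0.015,-0.015,0,0,0,0,0,0,0,0,0,0,0,0,0,0,0])

```text
time: 26.98
tool_pos: [0.5726, 0.1728, 0.1941]
orientation: [0.721, 0.693, -0.001, -0.0]
contact_force: [5.7, -1.9, -17.1]
opening: 0.093
```

```bash
python3 g.py .519 .180 .109 88|head -1; python3 joint.py 14
```

```text
t 26.9833 p [0.5726 0.1728 0.1941] theta 87.80633882478625 F [  5.6851  -1.8967 -17.097 ] open 0.09340023491966071 q [ 0.095   0.2979  1.6054 -0.0004  1.2403  0.1334]
scene linear 86 2260 arm 0.5755215077306509 cover 0.575807448902427 h [0.0001 0.0002] diff -0.0002859411717760496
scene soft_l1 86 2260 arm 0.5762519391766349 cover 0.5724062305091032 h [0.0003 0.0005] diff 0.0038457086675316443
  x -100 arm-cover perp mm 0.9595847393972858 arm by Y [(-0.117, np.float64(3.9)), (-0.113, np.float64(1.1))]
  x -80 arm-cover perp mm 0.9324600791838291 arm by Y [(-0.121, np.float64(2.7)), (-0.117, np.float64(3.9)), (-0.113, np.float64(3.0))]
  x -60 arm-cover perp mm 0.10989896180172223 arm by Y [(-0.117, np.float64(2.4)), (-0.113, np.float64(2.3))]
  x -40 arm-cover perp mm -0.13290191532800388 arm by Y [(-0.121, np.float64(2.2)), (-0.117, np.float64(1.6)), (-0.113, np.float64(1.7))]
top linear 44 457 arm 0.568520172119905 cover 0.5598550433641727 h [-0.0006 -0.001 ] diff 0.008665128755732332
top soft_l1 44 457 arm 0.5695003753332093 cover 0.5601926172230874 h [-0.0006 -0.0011] diff 0.009307758110121855
  x -100 arm-cover perp mm 1.0454855318664074 arm by Y [(-0.117, np.float64(1.7)), (-0.113, np.float64(0.3)), (-0.109, np.float64(-0.0))]
  x -80 arm-cover perp mm 1.0019790836793379 arm by Y [(-0.117, np.float64(0.7)), (-0.113, np.float64(-0.3))]
  x -60 arm-cover perp mm 0.8986452998591098 arm by Y [(-0.117, np.float64(-0.6)), (-0.113, np.float64(0.1))]
  x -40 arm-cover perp mm 0.7188079618057532 arm by Y [(-0.117, np.float64(-0.3)), (-0.113, np.float64(-0.7))]
```

The slopes agree to within about 0.006. One small nudge, let it settle, then a final look.

Request:
jog_arm(motion=[0,0,0,0,0.004,-0.004,0,0,0,0,0,0,0,0,0,0,0,0,0,0,0,0,0,0,0,0,0,0])

```text
time: 28.72
tool_pos: [0.573, 0.1727, 0.1944]
orientation: [0.721, 0.693, -0.001, -0.001]
contact_force: [4.9, -1.1, -18.1]
opening: 0.089
```

```bash
python3 joint.py 10 | grep diff; python3 g.py .519 .180 .109 88|head -1; python3 - <<'E'
from h import *
c=cam("scene"); cv2.imwrite("pics/s6.png",cv2.resize(c["pixels"][140:340,150:420],(800,593),interpolation=cv2.INTER_CUBIC))
E
```

```text
scene linear 83 2276 arm 0.5746567842663719 cover 0.5786692039036637 h [0.0002 0.0003] diff -0.00401241963729182
scene soft_l1 83 2276 arm 0.5759540426455845 cover 0.5767146341014942 h [0.0003 0.0005] diff -0.000760591455909676
top linear 46 451 arm 0.5738142312478994 cover 0.5709047021969632 h [-0.001  -0.0015] diff 0.0029095290509362215
top soft_l1 46 451 arm 0.5749560193434353 cover 0.5715945751802353 h [-0.0008 -0.0017] diff 0.003361444163200056
t 29.7167 p [0.573  0.1727 0.1944] theta 87.8087145194166 F [  5.8786  -0.7546 -18.2557] open 0.09141939812941503 q [ 0.0949  0.2985  1.6039 -0.0004  1.2416  0.1332]
```

View pics/s6.png

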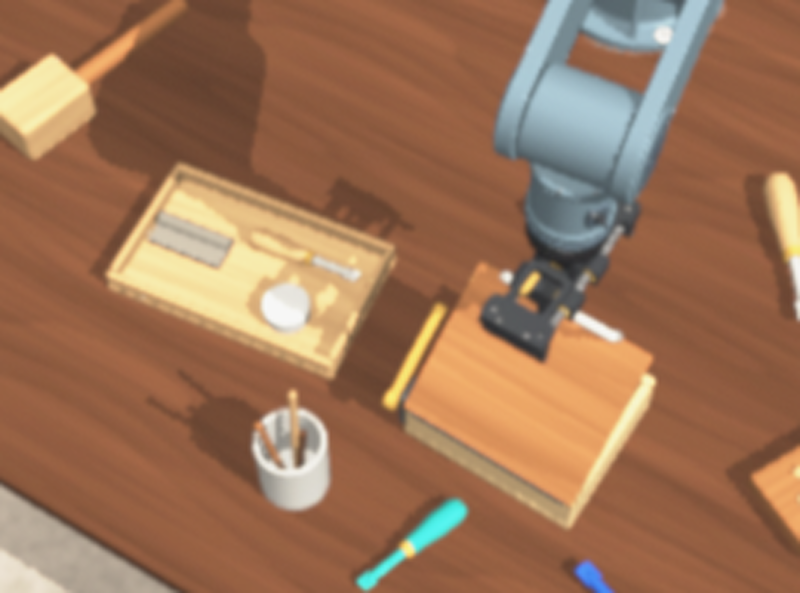

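The final view shows the tray with all three things in it (centred about (250,265)) and the cover raised level with the brass arm at (415,355), with the bar still gripped.

```bash
python3 -c "
from cell import manip
print(manip.close_job())"
```

```text
the job is handed in; nothing more can be done
None
```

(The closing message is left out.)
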